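# Slide a battery pack onto its charging shoe and switch the charger on

### The arm

A 6-joint arm with a two-finger parallel gripper is mounted at the origin on a cart in front of the work surface, level with it; the furniture and walls round the work are solid. World frame = base frame: x ahead of the robot, y to its left, z up, the work surface at z = 0. Lengths are in mm, angles in rad, forces in N, time in s.
With the tool pointing down it reaches from about 400 to 925 mm from the base axis. Payload 12.5 kg.
Tool frame: the origin (TCP) lies at the centre of the arm's flange, where the gripper is bolted on; the fingertips stand 190 mm ahead of it and the grasp point (between the pads) lies 171 mm ahead of it; z points along the fingers, y is the line along which they close (so a half turn about z gives the same grasp; the last joint's range is limited). The gripper opens to 95 mm and grips with 3 to 60 N. Pads are 20 mm wide; open, the fingers measure 119 mm over their backs; the gripper's body (75 mm by 180 mm) begins 59 mm behind the grasp point.
Start: joints at [-1.35, 0.491, 1.559, -0, 1.092, -0.106], TCP at [200.653, -591.915, 404.761] pointing down, gripper open.
Joint ranges: [-3.1, 3.1], [-0.84, 2.19], [0.05, 2.79], [-1.13, 4.28], [0.06, 2.93], [-2.69, 2.69]. Speed limits (rad/s): [2.22, 2.22, 2.79, 3.14, 3.14, 3.14].

### API

Orientations are given as [roll, pitch, yaw] about the fixed x, y, z axes, in that order (R = Rz(yaw) Ry(pitch) Rx(roll)).
In Python, from cell import env, read_camera, search_frame, cut_out gives the robot as it stands. The module is installed in compiled form; this text tells all that it offers.
- The arm moves only by the tool move_arm, never from a script. Its argument "commands" is a list of rows, each a list of 3 entries, a list of its own where there are three numbers: the shift along the world's x, y, z normalised to -1 to 1, where 1 is 0.03 m, then the turn about the world's z normalised to -1 to 1, where 1 is 0.08 rad, then the opening, from -1 (shut) to 1 (fully open), so that 0 is half open. A call has 1 to 20 rows; each row shifts and turns the commanded pose from where the row before left it; what a row does not reach is not made up. A row lasts 1/12 s, in which the tool goes at most 41.7 mm and 7.16 degrees, less where a joint would pass 70% of its speed; a pose out of reach is approached as far as the arm can. A call with a number of a shift or a turn outside -1 to 1 is refused whole. A call with a gripper value outside its range is refused whole. The fingers move at their own pace and stop on an object; the grip force is fixed at half the most. Time passes only in rows, so rows that do not move let the fingers close. It gives the time, the measured TCP pose, the force, the opening and the grip force at its end, in the units of the state.
- env.state(): the state, without advancing time (a new reading comes with each control period).
- read_camera(name): name is "scene" or "top" or "wrist"; returns a dict with "image" (400x640x3 uint8, red, green, blue), "fx", "fy", "cx", "cy" (pixels), "rvec" (rotation vector, rad) and "tvec" (3), from world to camera coordinates, as OpenCV has them. Camera axes: x right, y down, z forward; pixel columns grow to the right and rows downward; lengths in mm; the calibration is good to about 2 mm. The wrist camera is an equidistant fisheye: a pixel r from the principal point sees the ray r / f radians off the axis. A picture is of the moment at which its call begins. There is no depth.
- env.job_done(): hands the job in; it is judged then, once.
Trained networks look in a picture, given as the dict that the camera call returned (one of the last four; its "shot" number tells which), for a name from the list of things; names that differ only in an ending like _2 or _b are one class to them, and where a whole thing is asked for, a point or a joint stands for the part that bears it (a point fixed in the world has none). Each returns a list of dicts, best first, with "confidence" (0 to 1); they miss things now and then, are a little off and sometimes report something else, mostly with a low value. They report only what shows in the picture. A call takes as long as a camera call. They do not tell look-alikes from the thing itself.
- search_frame(thing, picture): "at" ([column, row] in pixels, amid what is visible of it).
- cut_out(thing, picture): "region" (400x640 bool, what is visible of it) and "at" ([column, row] in pixels, amid what is visible of it).
The state is a dict: "t": time; "joints": joint angles; "qvel": joint speeds; "tau": joint torques, N m; "eef_pos": TCP position; "tcp_rot": TCP orientation; "ft_force": force on the tool from outside, world axes, zero at the start; "moment": the same for the moment, N m; "opening": opening from 0.0 (shut) to 1.0 (fully open); "grip_force": force on a finger pad.
Only numpy, scipy, OpenCV 4.12 (cv2) and the standard library are available. Lean on these libraries where they do the work, as an engineer would, in place of code of your own. Each camera call takes 0.05 s, during which the arm holds its last target. There are 200 camera calls.

### The job

Put the orange battery pack on the landing of the black charger, contact end towards the charger's housing, and slide it along under the grey rails until it is fully home and the spring detent has snapped up behind its catch bar. Then throw the charger's red-tipped toggle over to the other side to switch it on. Leave the solder spool and the tape roll where they are.

Things in the scene. Friction and masses are not known exactly. Their poses are not given: they have to be found in the camera images.
- charger: Fixed black battery charger, 220 x 80 x 46 mm. Origin: on the bench surface; x points along the rails towards the housing (the way the pack is slid in), z up. Flat deck 80 mm wide, top 10 mm above the bench, x = -120 to +35 mm; open landing x = -120 to -61; flared mouth x = -61 to -35; C-rails x = -35 to +35; housing (80 mm wide, 46 mm high) x = +35 to +100.
- mouth (a point): Middle of the rails' start, on the deck (10 mm above the bench), x = -35 mm of the charger. Before it the low side walls (8.5 mm above the deck) narrow from 74 to 61 mm inside. From here on: 61 mm inside, lips 48 mm apart, their underside 8.2 mm above the deck (tops 22.2 mm above the bench); the first 12 mm of the lips slopes up as a lead-in.
- stop (a point): Middle of the foot of the housing's front face, on the deck, x = +35 mm of the charger: the pack's front foot comes to rest against this face.
- landing (a point): Where the pack's centre is when the pack stands on the landing, just clear of the flared mouth: 86 mm behind the charger's origin on its x axis, 36 mm above the bench. Axes as the charger.
- home (a point): Where the pack's centre is when the pack is fully home against the housing: 2 mm in front of the charger's origin, 36 mm above the bench, so 88 mm along the rails from the landing. Axes as the charger.
- pack_center (a point): Centre (half-way up, 26 mm above its underside) of the loose orange battery pack, 66 x 56 x 52 mm, 0.2 to 0.4 kg, standing upright. x points to its front (contact) end, marked by two brass contacts on that face and a white mark on the black top; z up. Orange body 62 mm long (x), 42 mm wide (y), from 6.5 mm above the underside to the top, dark ribbed grip pads on its y sides.
- pack_front (a point): Middle of the pack's front (contact) end, half-way up, 33 mm ahead of pack_center along the pack's x.
- detent (a joint): Travel in m of the sprung steel detent in the deck, 16 mm ahead of the charger's origin: 0 = fully up (4 mm above the deck), up to 0.005 pressed down. Near the end of the slide the catch bar presses it down about 3 mm (some 3 to 12 N along the rails) and in the last 3 mm it springs up behind the bar and holds the pack.
- switch (a joint): Angle in rad of the toggle on top of the housing: 0 = off (leaning 0.5 rad towards the charger's -y side), 1.0 = on (leaning 0.5 rad to its +y side). Turns about the charger's x axis, hinge 75 mm ahead of the charger's origin, 48 mm above the bench; stiff (about 1 N at its tip) and stays where it is left.
- switch_tip (a point): Centre of the red ball (12 mm across) at the end of the toggle, 27 mm from its hinge, about 72 mm above the bench when leaning.
- spool_center (a point): Centre of the loose solder spool, yellow and black flanges, 55 mm across, 46 mm high, standing upright. Leave alone.
- tape_center (a point): Centre of the loose orange-brown tape roll, 65 mm across, 19 mm high, lying flat. Leave alone.
- pack: The pack, origin at the centre of its underside, axes as pack_center. Black foot 66 mm long, 56 mm wide, 6.5 mm high, which runs under the rail lips (2.5 mm play each side, 1.7 mm in height); its first 8 mm is 5 mm narrower. Below, a lengthwise groove 26 mm wide, crossed 24 mm ahead of the centre by the steel catch bar.
Mind the look-alikes: they are no part of the job. Several things look just like the pack: the one meant starts nearest to the robot's base.

How it is judged:
By the outcome, as a careful person would: the job done as asked, in the order asked, and still so for the second after the job is handed in, with the robot touching nothing.
It also fails if it takes over 54 s, if anything falls off the work surface, if the arm or the gripper's body presses on something with over 40 N, if the wrist force passes 120 N, or if a joint passes its speed limit or range.

## Working session

There is one attempt and no reset: what is moved stays moved. The work goes in short steps, Python scripts to look and compute and a tool call to move; the robot and the scene stay as the last step left them, time stands still between calls to the robot, and variables do not carry over. Pictures are saved under pics/ and viewed, at most 10 in all, crops included, and the job is handed in when it is done.

Besides the shell and the picture viewer there is one more tool, called as name([rows], argument=value, ...), one row to a line, values as JSON. move_arm: Moves the arm, as the interface text tells. Its arguments: {"type":"object","properties":{"commands":{"type":"array","items":{"type":"array"}}},"required":["commands"]}

```bash
mkdir -p pics
cat > h.py <<'E'
import numpy as np, cv2
from cell import env, read_camera, search_frame, cut_out
def ray(c,px):
    R=cv2.Rodrigues(np.array(c["rvec"],float))[0]; t=np.array(c["tvec"],float).ravel()
    return -R.T@t, R
def at_z(c,px,z,fish=False):
    o,R=ray(c,px); a=(px[0]-c["cx"])/c["fx"]; b=(px[1]-c["cy"])/c["fy"]
    if fish:
        r=np.hypot(a,b); s=np.sin(r)/r if r>1e-9 else 1; d=np.array([a*s,b*s,np.cos(r)])
    else: d=np.array([a,b,1.])
    d=R.T@d; return o+d*(z-o[2])/d[2]
def proj(c,P,fish=False):
    R=cv2.Rodrigues(np.array(c["rvec"],float))[0]; p=R@np.array(P,float)+np.array(c["tvec"],float).ravel()
    if fish:
        r=np.hypot(p[0],p[1]); th=np.arctan2(r,p[2]); k=th/max(r,1e-9)
        return [c["cx"]+c["fx"]*p[0]*k, c["cy"]+c["fy"]*p[1]*k]
    return [c["cx"]+c["fx"]*p[0]/p[2], c["cy"]+c["fy"]*p[1]/p[2]]
def save(n,im): cv2.imwrite(f"pics/{n}.png",cv2.cvtColor(im,cv2.COLOR_RGB2BGR))
E
python3 - <<'E'
from h import *
np.set_printoptions(precision=1,suppress=True)
for n in("top","scene"):
    c=read_camera(n); save(n+"1",c["image"]); print(n,ray(c,0)[0])
    for th,z in(("pack",26),("charger",10),("switch_tip",72),("spool_center",23),("tape_center",10)):
        for d in search_frame(th,c)[:5]: print(th,round(d["confidence"],2),np.array(d["at"]),at_z(c,d["at"],z))
print(env.state())
E
```

```text
top [ 416.2  -25.4 1049.7]
pack 0.97 [320.2 150.1] [696.4 -46.4  26. ]
pack 0.92 [355.8 182.4] [ 617.8 -127.2   26. ]
pack 0.8 [408.3 165. ] [ 656.8 -251.2   26. ]
pack 0.69 [185.5 163.2] [671.  267.2  26. ]
pack 0.67 [250.3 208.8] [561.  116.9  26. ]
charger 0.69 [250.1 210.3] [559.7 119.6  10. ]
switch_tip 0.65 [448.7 234. ] [ 490.2 -321.5   72. ]
spool_center 0.71 [382.4 249.4] [ 462.  -182.8   23. ]
tape_center 0.96 [452.4 241.5] [ 477.4 -347.8   10. ]
scene [ 39.5 870.5 577.5]
pack 0.87 [323.6 178.1] [ 654.1 -267.9   26. ]
pack 0.81 [213.7 250. ] [678.3 268.1  26. ]
pack 0.67 [276.6 197.3] [712.  -58.7  26. ]
pack 0.56 [317.8 195.8] [ 601.5 -131.2   26. ]
charger 0.8 [281.6 237.4] [577.1 115.1  10. ]
switch_tip 0.53 [278.7 240.4] [516.8 212.3  72. ]
tape_center 0.46 [376.8 182.8] [ 485.5 -353.3   10. ]
{'t': 0.6, 'joints': array([-1.3,  0.5,  1.6, -0. ,  1.1, -0.1]), 'qvel': array([-0., -0., -0., -0.,  0., -0.]), 'tau': array([ -0. , -61.2, -25.8,   0.1,   0. ,  -0. ]), 'eef_pos': array([ 200.6, -591.9,  404.7]), 'tcp_rot': array([3.1, 0. , 0.3]), 'ft_force': array([0.7, 0.4, 0.4]), 'moment': array([ 0.1, -0. ,  0. ]), 'grip_force': 0.0, 'opening': 1.003741145461084}
```

Run:
```python
import cv2
a=cv2.imread("pics/top1.png")[110:290,150:490]; cv2.imwrite("pics/top1c.png",cv2.resize(a,None,fx=2.35,fy=2.35,interpolation=cv2.INTER_CUBIC))
a=cv2.imread("pics/scene1.png")[120:320,160:420]; cv2.imwrite("pics/scene1c.png",cv2.resize(a,None,fx=2.9,fy=2.9,interpolation=cv2.INTER_CUBIC))
```

```text
(no output)
```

View pics/top1c.png

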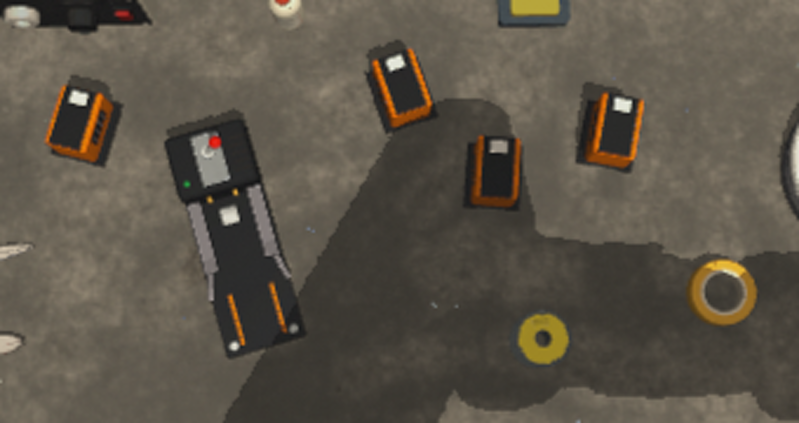

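View pics/scene1c.png

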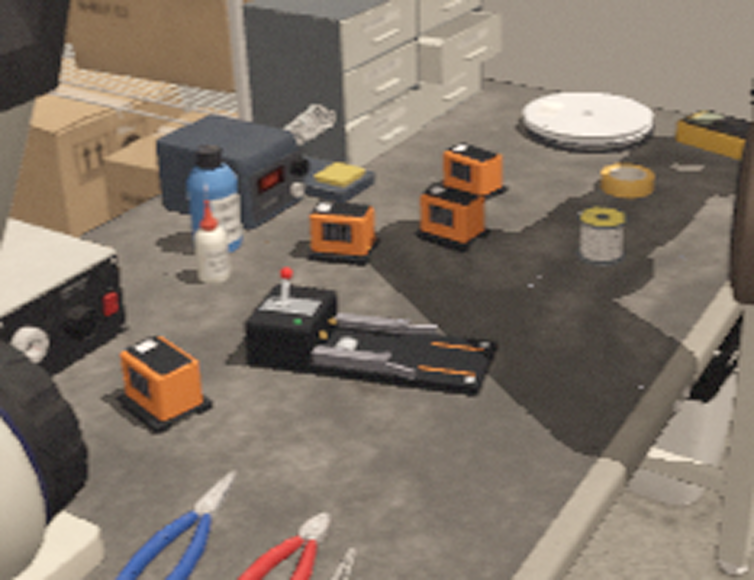

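The top view (crop = 2.35 × (px − [150, 110])) shows four identical packs. The one nearest the base is at crop (495, 170), about (617, −127), with its white mark facing +x. The charger's housing is at crop (212, 160) and its landing at (265, 330), so its yaw is about +0.27. Both the spool and the tape roll are clear of the path.

move_arm([
  [[0.85,0.95,0],-0.2,1],
  [[0.85,0.95,0],-0.2,1],
  [[0.85,0.95,0],-0.2,1],
  [[0.85,0.95,0],-0.2,1],
  [[0.85,0.95,0],-0.2,1],
  [[0.85,0.95,0],-0.2,1],
  [[0.85,0.95,0],-0.2,1],
  [[0.85,0.95,0],-0.2,1],
  [[0.85,0.95,-0.2],-0.2,1],
  [[0.85,0.95,-0.2],-0.2,1],
  [[0.85,0.95,-0.2],-0.2,1],
  [[0.85,0.95,-0.2],-0.2,1],
  [[0.85,0.95,-0.2],-0.2,1],
  [[0.85,0.95,-0.2],-0.2,1],
  [[0.85,0.95,-0.2],-0.2,1],
  [[0.5,0.95,-0.2],-0.2,1],
  [[0,0,0],0,1],
  [[0,0,0],0,1],
])

```text
t: 2.1
eef_pos: [598.7, -134.4, 356.2]
tcp_rot: [-3.141, 0.001, 0.074]
ft_force: [-0.3, -0.7, -0.6]
opening: 0.997
grip_force: 0.0
```

Run:
```python
from h import *
np.set_printoptions(precision=3,suppress=True)
s=env.state(); print(s["t"],s["eef_pos"],s["tcp_rot"],s["joints"])
c=read_camera("wrist"); save("w1",c["image"]); print(ray(c,0)[0],c["fx"],c["cx"],c["cy"])
for d in cut_out("pack",c)[:4]: print(d["confidence"],d["at"],at_z(c,d["at"],40,True),d["region"].sum())
```

```text
2.1 [ 598.671 -134.427  356.221] [-3.141  0.001  0.074] [-0.328  0.525  1.642 -0.     0.975  1.169]
[ 674.909 -129.308  336.762] 309.70691628693146 321.16326744985645 202.82926832703896
0.74 [240.7, 85.1] [702.982 -49.633  40.   ] 3627
0.72 [323.1, 176.9] [ 617.644 -135.316   40.   ] 3460
0.64 [439.2, 147.8] [ 657.267 -249.489   40.   ] 3463
0.61 [32.1, 126.2] [670.097 261.599  40.   ] 2039
```

View pics/w1.png

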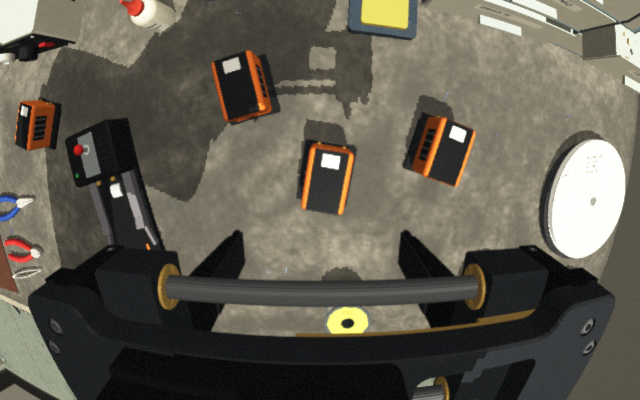

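The wrist view shows our pack at (327, 178), white mark at (330, 160) away from the base. The neighbouring packs are at (241, 86) and (441, 149), and the charger is at left (110, 180). Next I'll fit the pack and charger models and check them with overlays.

```bash
cat >> h.py <<'E'
def box(x0,x1,y0,y1,z): return [[x0,y0,z],[x1,y0,z],[x1,y1,z],[x0,y1,z]]
def place(P,x,y,a):
    P=np.array(P,float); c,s=np.cos(a),np.sin(a)
    return np.c_[x+c*P[:,0]-s*P[:,1],y+s*P[:,0]+c*P[:,1],P[:,2]]
def overlay(c,items,roi,k,name,fish=False):
    x0,y0,x1,y1=roi; im=cv2.resize(c["image"][y0:y1,x0:x1],None,fx=k,fy=k,interpolation=cv2.INTER_CUBIC)
    for P,col in items:
        q=np.array([proj(c,p,fish) for p in P])
        q=((q-[x0,y0]+.5)*k).astype(int); cv2.polylines(im,[q.reshape(-1,1,2)],True,col,1)
    save(name,im)
E
python3 - <<'E'
from h import *
from scipy.optimize import least_squares as ls
np.set_printoptions(precision=3,suppress=True)
c=read_camera("wrist")
r=[d for d in cut_out("pack",c) if abs(d["at"][0]-325)<30][0]["region"]
# colour: orange or black-pack pixels; fit silhouette of pack (IoU)
def sil(p):
    pts=np.vstack([place(box(-31,31,-21,21,52),*p),place(box(-31,31,-21,21,6.5),*p),place(box(-33,33,-28,28,6.5),*p),place(box(-33,33,-28,28,0),*p)])
    m=np.zeros((1600,2560),np.uint8)
    for g in (pts[:8],pts[8:]):
        q=np.array([proj(c,x,True) for x in g]); cv2.fillPoly(m,[cv2.convexHull(((q+.5)*4).astype(np.int32))],1)
    return cv2.resize(m.astype(np.float32),(640,400),interpolation=cv2.INTER_AREA)
from scipy.optimize import minimize
f=lambda v:np.abs(sil([617+v[0],-135+v[1],v[2]/50])-r).sum()
best=min((minimize(f,[0,0,a],method="Nelder-Mead",options=dict(initial_simplex=[[0,0,a],[6,0,a],[0,6,a],[0,0,a+5]])) for a in(-6,0)),key=lambda o:o.fun)
p=[617+best.x[0],-135+best.x[1],best.x[2]/50]; print("pack",p,best.fun,r.sum())
overlay(c,[(place(box(-31,31,-21,21,52),*p),(0,255,0)),(place(box(-33,33,-28,28,0),*p),(0,255,255))],(260,110,400,250),4,"w2",True)
# charger from top: points px (crop/2.35+off)
t=read_camera("top")
o=lambda u,v:(u/2.35+150,v/2.35+110)
M=[(-120,40,10),(-120,-40,10),(35,40,46),(35,-40,46),(100,40,46),(100,-40,46)]
Q=[o(230,356),o(305,336),o(186,202),o(261,181),o(166,140),o(243,121)]
def res(v): return np.ravel([np.subtract(proj(t,x),q) for x,q in zip(place(M,*v),Q)])
s=ls(res,[560,117,.27]); v=s.x; print("charger",v,s.fun.round(1))
overlay(t,[(place(box(-120,100,-40,40,10),*v),(0,255,0)),(place(box(35,100,-40,40,46),*v),(0,255,255)),(place(box(-35,35,-24,24,22.2),*v),(255,0,255))],(210,150,290,270),5,"t2")
E
python3 -c "
import cv2,numpy as np
a=cv2.imread('pics/w2.png');b=cv2.imread('pics/t2.png');a=cv2.copyMakeBorder(a,0,40,0,0,0)[:600];b=b[:600]
a=cv2.resize(a,(400,400));a=cv2.copyMakeBorder(a,0,200,0,0,cv2.BORDER_CONSTANT);cv2.imwrite('pics/ab.png',np.hstack([a,b]))"
```

```text
pack [np.float64(615.9622896496422), np.float64(-138.80821318822566), np.float64(-0.0955031404180255)] 144.0625 3502
charger [564.151 118.078   0.259] [-0.6  1.6  1.2  0.4 -1.8  0.3  0.6 -0.3 -0.4 -0.4  0.9 -1.7]
```

View pics/ab.png

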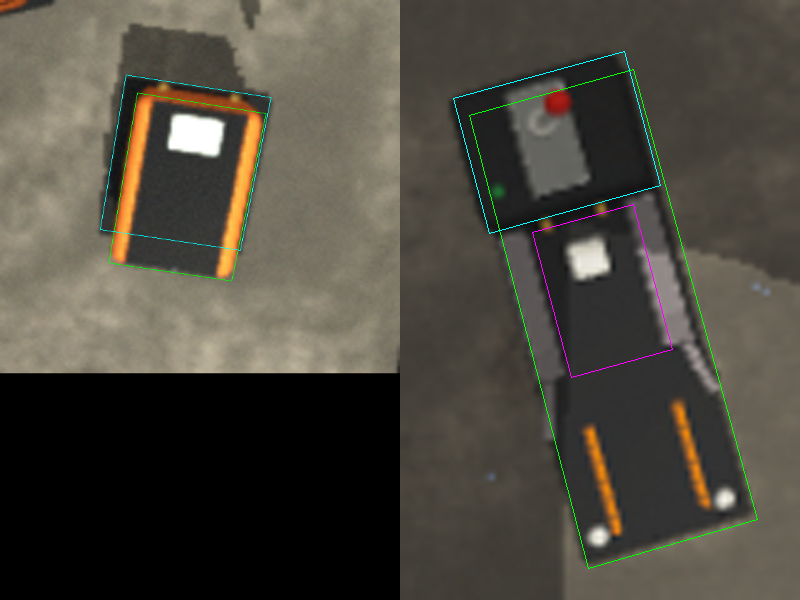

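The overlays match to about 2 mm, with the pack at (616, −139, yaw −0.096) and the charger at (564, 118, yaw 0.259). Now I'll grasp the pack.

move_arm([
  [[0.3,-0.07,-0.3],-0.7,1],
  [[0.28,-0.08,-0.6],-0.7,1],
  [[0,0,-0.8],-0.7,1],
  [[0,0,-0.8],0,1],
  [[0,0,-0.8],0,1],
  [[0,0,-0.8],0,1],
  [[0,0,-0.6],0,1],
  [[0,0,-0.27],0,1],
  [[0,0,0],0,1],
  [[0,0,0],0,-1],
  [[0,0,0],0,-1],
  [[0,0,0],0,-1],
  [[0,0,0],0,-1],
  [[0,0,0],0,-1],
  [[0,0,0],0,-1],
  [[0,0,0],0,-1],
])

```text
t: 3.68
eef_pos: [615.6, -140.4, 207.9]
tcp_rot: [3.141, -0.0, -0.097]
ft_force: [-0.3, -0.4, 1.0]
opening: 0.565
grip_force: 0.0
```

move_arm([
  [[0,0,0],0,-1],
  [[0,0,0],0,-1],
  [[0,0,0],0,-1],
  [[0,0,0],0,-1],
  [[0,0,0.6],0,-1],
  [[0,0,0.9],0,-1],
  [[-0.2,0.3,0.9],0,-1],
  [[-0.4,0.7,0],0.4,-1],
  [[-0.5,0.8,0],0.5,-1],
  [[-0.5,0.8,0],0.5,-1],
  [[-0.5,0.8,0],0.5,-1],
  [[-0.5,0.8,0],0.5,-1],
  [[-0.5,0.8,0],0.5,-1],
  [[-0.5,0.8,0],0.5,-1],
  [[-0.5,0.8,0],0.5,-1],
  [[-0.5,0.8,0],0.5,-1],
  [[-0.43,0.6,0],0.55,-1],
  [[0,0,0],0,-1],
  [[0,0,0],0,-1],
])

```text
t: 5.27
eef_pos: [464.3, 100.3, 279.7]
tcp_rot: [3.141, 0.0, 0.3]
ft_force: [-0.6, 0.7, -2.4]
opening: 0.44
grip_force: 30.0
```

Run:
```python
from h import *
np.set_printoptions(precision=3,suppress=True)
s=env.state(); print(s["t"],s["eef_pos"],s["tcp_rot"],s["opening"],s["grip_force"],s["ft_force"])
c=read_camera("wrist"); v=[564.15,118.08,.259]
p=[s["eef_pos"][0],s["eef_pos"][1],s["tcp_rot"][2]]; z=s["eef_pos"][2]-207.5
overlay(c,[(place(box(-120,100,-40,40,10),*v),(0,255,0)),(place(box(35,100,-40,40,46),*v),(0,255,255)),(place(box(-35,35,-24,24,22.2),*v),(255,0,255)),(place(box(-31,31,-21,21,52+z),*p),(255,255,0))],(180,20,480,245),2.6,"w3",True)
```

```text
5.2667 [464.29  100.255 279.652] [3.141 0.    0.3  ] 0.44004018948058804 29.99944120645523 [-0.585  0.739 -2.365]
```

View pics/w3.png

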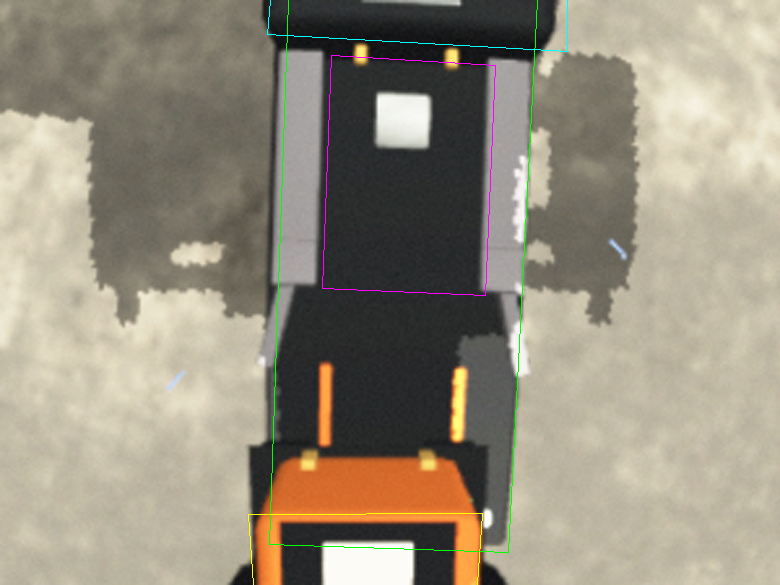

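The wrist close-up shows the lip inner edges running from (323, 51) to (316, 283) on the left and from (489, 60) to (481, 290) on the right. The charger is a few mm to the left of my model. The held pack matches its overlay. I'll refit the charger from these points.

Run:
```python
from h import *
from scipy.optimize import least_squares as ls
np.set_printoptions(precision=3,suppress=True)
c=read_camera("wrist")
M=[(35,24,22.2),(35,-24,22.2),(-35,24,22.2),(-35,-24,22.2)]
Q=[(u/2.6+179.5,v/2.6+19.5) for u,v in((323,51),(489,60),(316,283),(481,290))]
s=ls(lambda v:np.ravel([np.subtract(proj(c,x,True),q) for x,q in zip(place(M,*v),Q)]),[564,118,.26]); v=s.x; print(v,s.fun)
# pack top front edge in hand, same image
z=279.65-207.5+52
for u,w in((258,517),(482,517),(322,542),(413,542)): print(at_z(c,(u/2.6+179.5,w/2.6+19.5),z,True))
e=env.state(); a=v[2]
for d in(-100,-87,2): 
    g=np.array([v[0]+d*np.cos(a),v[1]+d*np.sin(a)]); print(d,g,g-e["eef_pos"][:2],a-e["tcp_rot"][2])
```

```text
[565.842 119.679   0.265] [ 0.559  0.207 -0.307 -0.321  0.29   0.18  -0.535 -0.081]
[488.336 127.072 124.15 ]
[500.141  88.642 124.15 ]
[487.183 114.748 124.15 ]
[492.004  99.061 124.15 ]
-100 [469.329  93.5  ] [ 4.234 -5.758] -0.033339030952507676
-87 [481.876  96.904] [16.78  -2.355] -0.033339030952507676
2 [567.772 120.202] [102.676  20.944] -0.033339030952507676
```

move_arm([
  [[0.28,-0.03,0],-0.21,-1],
  [[0.28,-0.03,-0.2],-0.21,-1],
  [[0,0,-0.5],0,-1],
  [[0,0,-0.5],0,-1],
  [[0,0,-0.4],0,-1],
  [[0,0,-0.2],0,-1],
  [[0,0,-0.1],0,-1],
  [[0,0,-0.05],0,-1],
  [[0,0,0],0,-1],
  [[0,0,0],0,-1],
])

```text
t: 6.2
eef_pos: [481.7, 97.7, 221.6]
tcp_rot: [3.141, -0.001, 0.265]
ft_force: [1.2, -0.1, -2.7]
opening: 0.439
grip_force: 30.0
```

move_arm([
  [[0,0,-0.05],0,-1],
  [[0,0,-0.05],0,-1],
  [[0,0,0],0,-1],
  [[0,0,0],0,-1],
])

```text
t: 6.53
eef_pos: [481.4, 97.8, 218.3]
tcp_rot: [3.141, -0.0, 0.265]
ft_force: [-0.5, -0.5, -2.6]
opening: 0.439
grip_force: 30.0
```

move_arm([
  [[0,0,-0.03],0,-1],
  [[0,0,0],0,-1],
  [[0,0,0],0,-1],
])

```text
t: 6.78
eef_pos: [481.5, 97.8, 217.7]
tcp_rot: [3.141, -0.001, 0.265]
ft_force: [-1.1, -0.8, 5.5]
opening: 0.444
grip_force: 30.0
```

Run:
```python
from h import *
s=env.state(); c=read_camera("wrist"); v=[565.84,119.68,.265]
p=[s["eef_pos"][0],s["eef_pos"][1],s["tcp_rot"][2]]
overlay(c,[(place(box(-120,100,-40,40,10),*v),(0,255,0)),(place(box(-35,35,-24,24,22.2),*v),(255,0,255)),(place(box(-33,33,-28,28,16.5),*p),(0,255,255)),(place(box(-31,31,-21,21,62),*p),(255,255,0))],(200,20,440,210),3.1,"w4",True)
```

```text
(no output)
```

View pics/w4.png

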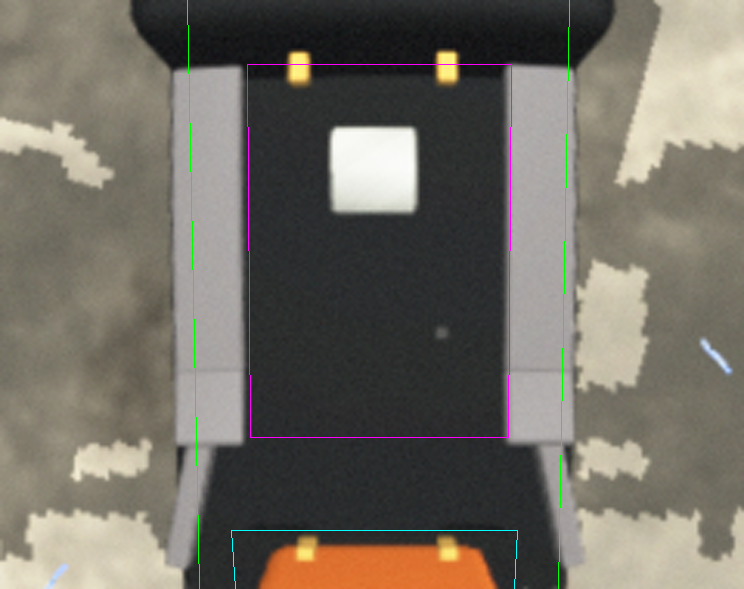

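The pack stands flat on the landing (load taken up), and in the image its contacts at (307, 448) line up with the charger's at (299, 447), with yaw parallel. Now I'll start the slide gently.

move_arm([
  [[0.187,0.062,0],0,-1],
  [[0.193,0.053,0],0,-1],
  [[0.193,0.053,0],0,-1],
  [[0.193,0.053,0],0,-1],
  [[0.193,0.053,0],0,-1],
  [[0,0,0],0,-1],
])

```text
t: 7.33
eef_pos: [510.3, 106.1, 217.7]
tcp_rot: [-3.142, 0.001, 0.265]
ft_force: [-4.0, -1.3, 10.9]
opening: 0.44
grip_force: 30.0
```

move_arm([
  [[0.193,0.053,0.01],0,-1],
  [[0.193,0.053,0],0,-1],
  [[0.193,0.053,0],0,-1],
  [[0.193,0.053,0],0,-1],
  [[0.193,0.053,0],0,-1],
  [[0,0,0],0,-1],
])

```text
t: 7.83
eef_pos: [540.1, 114.2, 217.7]
tcp_rot: [3.141, -0.001, 0.265]
ft_force: [1.5, 0.8, 5.8]
opening: 0.44
grip_force: 30.0
```

move_arm([
  [[0.193,0.053,0],0,-1],
  [[0.193,0.053,0],0,-1],
  [[0.193,0.053,0],0,-1],
  [[0.1,0.027,0],0,-1],
  [[0.1,0.027,0],0,-1],
  [[0,0,0],0,-1],
])

```text
t: 8.33
eef_pos: [563.4, 120.5, 217.8]
tcp_rot: [3.141, -0.002, 0.265]
ft_force: [2.0, 0.7, 3.3]
opening: 0.442
grip_force: 30.0
```

move_arm([
  [[0.05,0.013,0],0,-1],
  [[0.05,0.013,0],0,-1],
  [[0.05,0.013,0],0,-1],
  [[0,0,0],0,-1],
  [[0,0,0],0,-1],
])

```text
t: 8.75
eef_pos: [566.9, 121.5, 217.7]
tcp_rot: [3.142, 0.0, 0.265]
ft_force: [-1.8, 0.3, 5.9]
opening: 0.441
grip_force: 30.0
```

Not yet against the stop, so I'll keep pushing in small steps until the force rises.

move_arm([
  [[0.05,0.013,0],0,-1],
  [[0.05,0.013,0],0,-1],
  [[0,0,0],0,-1],
])

```text
t: 9.0
eef_pos: [568.6, 121.9, 217.9]
tcp_rot: [-3.141, 0.006, 0.265]
ft_force: [-13.0, -5.3, 16.3]
opening: 0.441
grip_force: 30.0
```

move_arm([
  [[0.04,0.01,0],0,-1],
  [[0.03,0.008,0],0,-1],
  [[0,0,0],0,-1],
])

```text
t: 9.25
eef_pos: [569.6, 122.1, 217.9]
tcp_rot: [-3.141, 0.01, 0.266]
ft_force: [-22.4, -7.7, 25.4]
opening: 0.438
grip_force: 30.0
```

move_arm([
  [[-0.07,-0.018,0],0,-1],
  [[0,0,0],0,-1],
  [[0,0,0],0,-1],
])

```text
t: 9.5
eef_pos: [568.6, 121.9, 217.8]
tcp_rot: [-3.141, 0.005, 0.266]
ft_force: [-13.5, -4.8, 15.7]
opening: 0.442
grip_force: 30.0
```

move_arm([
  [[-0.07,-0.018,0],0,-1],
  [[-0.05,-0.013,0],0,-1],
  [[0,0,0],0,-1],
  [[0,0,0],0,-1],
])

```text
t: 9.83
eef_pos: [566.7, 121.4, 217.7]
tcp_rot: [3.141, -0.001, 0.265]
ft_force: [2.2, 0.2, 5.2]
opening: 0.442
grip_force: 30.0
```

move_arm([
  [[-0.06,-0.016,0],0,-1],
  [[0,0,0],0,-1],
  [[0,0,0],0,-1],
])

```text
t: 10.08
eef_pos: [565.2, 120.9, 217.8]
tcp_rot: [3.141, -0.002, 0.265]
ft_force: [5.6, 1.1, 3.3]
opening: 0.438
grip_force: 30.0
```

move_arm([
  [[-0.06,-0.016,0],0,-1],
  [[0,0,0],0,-1],
  [[0,0,0],0,-1],
])

```text
t: 10.33
eef_pos: [563.3, 120.4, 217.8]
tcp_rot: [3.141, -0.002, 0.265]
ft_force: [5.3, 0.3, 4.7]
opening: 0.439
grip_force: 30.0
```

Pulling back gave no clear sign of the detent holding. I'll push to the stop again and look at the gap.

move_arm([
  [[0.1,0.027,0],0,-1],
  [[0,0,0],0,-1],
])

```text
t: 10.5
eef_pos: [565.3, 121.0, 217.7]
tcp_rot: [-3.141, 0.003, 0.265]
ft_force: [-4.2, -2.1, 12.1]
opening: 0.441
grip_force: 30.0
```

move_arm([
  [[0.05,0.013,0],0,-1],
  [[0,0,0],0,-1],
])

```text
t: 10.67
eef_pos: [566.3, 121.3, 217.8]
tcp_rot: [-3.141, 0.005, 0.265]
ft_force: [-8.3, -3.5, 15.2]
opening: 0.437
grip_force: 30.0
```

move_arm([
  [[0.06,0.016,0],0,-1],
  [[0,0,0],0,-1],
])

```text
t: 10.83
eef_pos: [567.9, 121.9, 217.8]
tcp_rot: [-3.141, 0.005, 0.266]
ft_force: [-7.8, -3.1, 15.3]
opening: 0.442
grip_force: 30.0
```

Run:
```python
from h import *
s=env.state(); c=read_camera("wrist"); v=[565.84,119.68,.265]
print(s["eef_pos"],s["tcp_rot"])
h=[v[0]+2*.965,v[1]+2*.262,.265]
overlay(c,[(place(box(35,100,-40,40,46),*v),(0,255,255)),(place(box(-33,33,-28,28,16.5),*h),(0,255,0)),(place(box(-31,31,-21,21,62),*h),(255,255,0))],(240,80,400,230),4,"w5",True)
```

```text
[567.93228307 121.87623547 217.79697955] [-3.14114355  0.00537995  0.26551259]
```

View pics/w5.png

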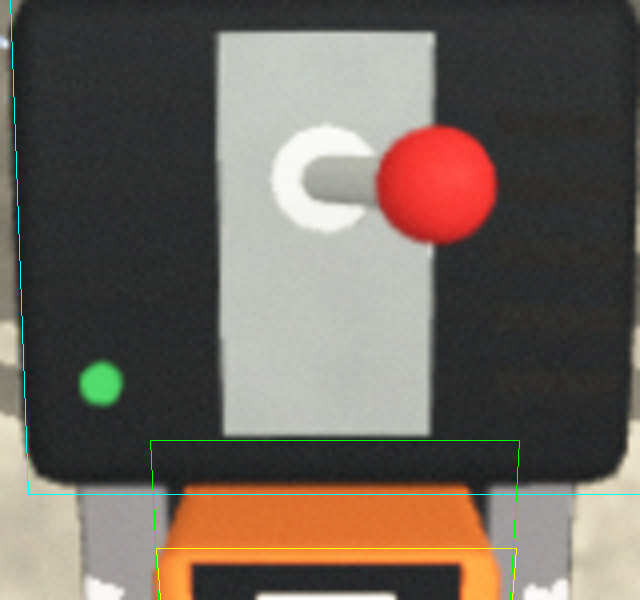

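The pack front is about 1 mm or less from home, and the housing edge at row 485 sits a bit further than modelled. I'll unload the vertical force and push harder, reading the force as I go.

move_arm([
  [[0.0,0.0,0.03],0,-1],
  [[0.06,0.016,0],0,-1],
  [[0,0,0],0,-1],
])

```text
t: 11.13
eef_pos: [569.2, 122.2, 217.9]
tcp_rot: [-3.141, 0.008, 0.266]
ft_force: [-13.0, -4.8, 11.8]
opening: 0.443
grip_force: 30.0
```

move_arm([
  [[0.05,0.013,0],0,-1],
  [[0,0,0],0,-1],
])

```text
t: 11.3
eef_pos: [569.9, 122.4, 218.0]
tcp_rot: [-3.141, 0.012, 0.266]
ft_force: [-18.4, -7.6, 17.3]
opening: 0.438
grip_force: 30.0
```

move_arm([
  [[0.05,0.013,0],0,-1],
  [[0,0,0],0,-1],
])

```text
t: 11.47
eef_pos: [570.6, 122.5, 218.1]
tcp_rot: [-3.14, 0.015, 0.266]
ft_force: [-25.6, -10.8, 24.3]
opening: 0.442
grip_force: 30.0
```

Force climbs stiffly while the tool tips, so gripping high makes the pack pitch. I'll release and push it from behind, low down, with closed fingers so the pack stays flat.

move_arm([
  [[-0.1,-0.027,0],0,-1],
  [[0,0,0],0,0.5],
  [[0,0,0],0,0.5],
  [[0,0,0],0,0.5],
  [[0,0,0],0,0.5],
  [[0,0,0.4],0,0.5],
  [[0,0,0.6],0,0.5],
  [[0,0,0.6],0,0.5],
  [[0,0,0.4],0,0.5],
  [[-0.52,-0.142,0],0,-1],
  [[-0.52,-0.142,0],0,-1],
  [[-0.52,-0.142,0],0,-1],
  [[-0.52,-0.142,0],0,-1],
  [[0,0,0],0,-1],
  [[0,0,0],0,-1],
  [[0,0,0],0,-1],
  [[0,0,0],0,-1],
])

```text
t: 12.88
eef_pos: [509.4, 105.6, 278.7]
tcp_rot: [3.141, -0.001, 0.265]
ft_force: [-0.2, -0.4, 0.2]
opening: 0.246
grip_force: 0.0
```

Run:
```python
from h import *
s=env.state(); c=read_camera("wrist"); v=[565.84,119.68,.265]
print(s["eef_pos"],s["tcp_rot"],s["opening"],s["ft_force"])
h=[v[0]+2*.965,v[1]+2*.262,.265]
overlay(c,[(place(box(35,100,-40,40,46),*v),(0,255,255)),(place(box(-35,35,-24,24,22.2),*v),(255,0,255)),(place(box(-33,33,-28,28,16.5),*h),(0,255,0)),(place(box(-31,31,-21,21,62),*h),(255,255,0))],(240,60,400,250),3.1,"w6",True)
```

```text
[509.39677315 105.64745941 278.68941016] [ 3.14133846e+00 -9.41703212e-04  2.65215132e-01] 0.2463757964327727 [-0.22639188 -0.36468971  0.1675434 ]
```

View pics/w6.png

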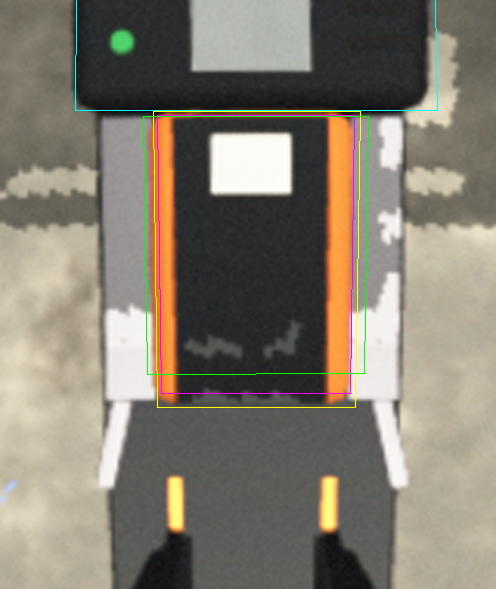

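With the fingers off, the pack's rear top edge is at row 403 against 407 predicted for home, so it is close to home or just beyond the modelled position. Now the low push from behind.

move_arm([
  [[0,0,-0.3],0,-1],
  [[0,0,-0.6],0,-1],
  [[0,0,-0.6],0,-1],
  [[0,0,-0.4],0,-1],
  [[0,0,-0.15],0,-1],
  [[0.15,0.04,0],0,-1],
  [[0.2,0.055,0],0,-1],
  [[0.1,0.027,0],0,-1],
  [[0,0,0],0,-1],
])

```text
t: 13.68
eef_pos: [523.0, 109.4, 217.6]
tcp_rot: [3.141, -0.002, 0.265]
ft_force: [0.1, 0.3, 0.2]
opening: 0.004
grip_force: 0.0
```

move_arm([
  [[0.1,0.027,0],0,-1],
  [[0,0,0],0,-1],
])

```text
t: 13.85
eef_pos: [525.5, 110.1, 217.4]
tcp_rot: [3.141, -0.001, 0.265]
ft_force: [0.1, -0.2, 0.3]
opening: 0.008
grip_force: 0.0
```

move_arm([
  [[0.1,0.027,0],0,-1],
  [[0,0,0],0,-1],
])

```text
t: 14.02
eef_pos: [526.9, 110.5, 217.1]
tcp_rot: [-3.141, 0.005, 0.265]
ft_force: [-10.1, -3.2, 8.9]
opening: 0.001
grip_force: 5.2
```

move_arm([
  [[0.05,0.013,0],0,-1],
  [[0,0,0],0,-1],
])

```text
t: 14.18
eef_pos: [527.5, 110.7, 217.1]
tcp_rot: [-3.141, 0.008, 0.266]
ft_force: [-16.3, -6.6, 14.0]
opening: 0.001
grip_force: 8.8
```

move_arm([
  [[0.05,0.013,0],0,-1],
  [[0,0,0],0,-1],
])

```text
t: 14.35
eef_pos: [528.1, 110.9, 217.1]
tcp_rot: [-3.14, 0.011, 0.266]
ft_force: [-21.5, -9.9, 18.1]
opening: 0.002
grip_force: 12.4
```

move_arm([
  [[0.05,0.013,0],0,-1],
  [[0,0,0],0,-1],
])

```text
t: 14.52
eef_pos: [528.7, 111.0, 217.1]
tcp_rot: [-3.14, 0.014, 0.266]
ft_force: [-29.9, -13.1, 25.7]
opening: 0.007
grip_force: 16.2
```

A 32 N push doesn't move the pack any further, so it is hard against the stop at the modelled home position (567.8). The earlier forward push-back (+2 to +5 N) at 4 mm short fits the detent acting behind the bar. I'll back off and go to the toggle.

move_arm([
  [[-0.2,-0.055,0],0,-1],
  [[-0.25,-0.07,0.1],0,-1],
  [[0,0,0.6],0,-1],
  [[0,0,0.8],0,-1],
  [[0,0,0.8],0,-1],
  [[0.3,0,0.2],0,-1],
  [[0.8,0,0],0,-1],
  [[0.8,0,0],0,-1],
  [[0.8,-0.1,0],0,-1],
  [[0.8,-0.1,0],0,-1],
  [[0.7,-0.1,0],0,-1],
  [[0,0,0],0,-1],
  [[0,0,0],0,-1],
])

```text
t: 15.6
eef_pos: [645.1, 99.0, 291.6]
tcp_rot: [-3.142, 0.0, 0.265]
ft_force: [-1.3, 0.7, 0.4]
opening: 0.003
grip_force: 0.0
```

Run:
```python
from h import *
s=env.state(); print(s["eef_pos"])
for n,f in(("top",0),("wrist",1)):
    c=read_camera(n); im=c["image"].astype(int); m=(im[...,0]>150)&(im[...,1]<70)&(im[...,2]<70)
    k,l,st,ce=cv2.connectedComponentsWithStats(m.astype(np.uint8))
    for i in range(1,k):
        if st[i,4]>3:
            w=at_z(c,ce[i],72,f)
            if abs(w[0]-640)<40 and abs(w[1]-128)<40: print(n,ce[i],w,st[i,4])
    if n=="top": 
        v=[565.7,120.5,.265]; h=[v[0]+2*.965,v[1]+2*.262,.265]
```

```text
[645.09619628  99.01043023 291.63666385]
wrist [275.90147783 224.78817734] [640.22638725 130.07142119  72.        ] 203
```

move_arm([
  [[0.12,0.035,-0.2],0,-1],
  [[0,0,-0.5],0,-1],
  [[0,0,-0.4],0,-1],
  [[0,0,-0.08],0,-1],
  [[-0.04,0.145,0],0,-1],
  [[-0.04,0.145,0],0,-1],
  [[0,0,0],0,-1],
])

```text
t: 16.28
eef_pos: [646.1, 109.9, 257.1]
tcp_rot: [3.142, -0.001, 0.266]
ft_force: [-0.6, 0.8, -0.2]
opening: 0.003
grip_force: 0.0
```

move_arm([
  [[-0.04,0.145,0],0,-1],
  [[-0.04,0.145,0],0,-1],
  [[-0.04,0.145,0],0,-1],
  [[0,0,0],0,-1],
])

```text
t: 16.62
eef_pos: [642.6, 122.5, 257.8]
tcp_rot: [3.14, -0.001, 0.266]
ft_force: [-1.7, -2.4, 7.0]
opening: 0.006
grip_force: 3.5
```

move_arm([
  [[-0.04,0.145,0],0,-1],
  [[-0.04,0.145,0],0,-1],
  [[0,0,0],0,-1],
])

```text
t: 16.87
eef_pos: [640.6, 131.3, 258.4]
tcp_rot: [3.14, -0.004, 0.265]
ft_force: [1.9, -1.4, 6.9]
opening: 0.008
grip_force: 3.1
```

move_arm([
  [[-0.04,0.145,0],0,-1],
  [[0,0,0],0,-1],
  [[0,0,0],0,-1],
])

```text
t: 17.12
eef_pos: [639.0, 135.3, 257.0]
tcp_rot: [3.141, -0.001, 0.266]
ft_force: [0.7, -1.4, 1.9]
opening: 0.004
grip_force: 0.8
```

Run:
```python
from h import *
print(env.state()["eef_pos"])
c=read_camera("wrist"); v=[565.7,120.5,.265]
b=lambda L:place([(75+6*np.cos(t),L+6*np.sin(t),72) for t in np.linspace(0,6.2,20)],*v)
overlay(c,[(b(12.9),(0,255,0)),(b(-12.9),(0,255,255))],(160,110,400,310),3,"w7",True)
```

```text
[639.03268011 135.33271092 256.97075884]
```

View pics/w7.png

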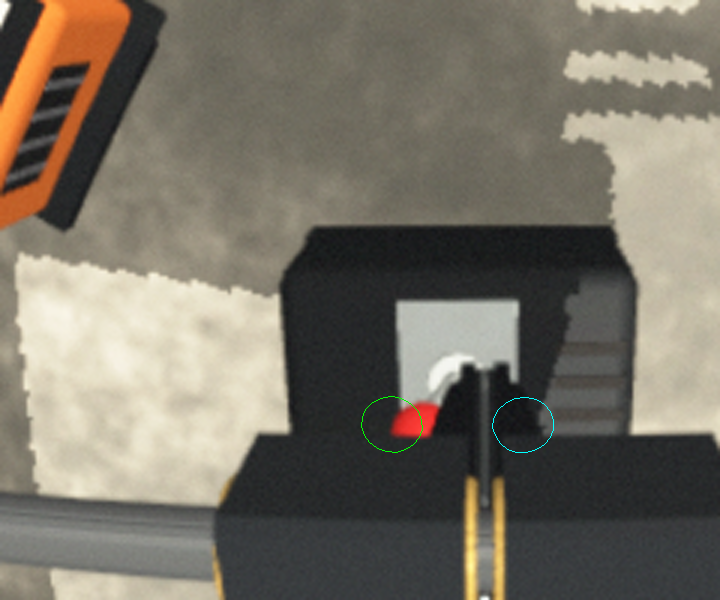

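The ball (about (418, 420)) has passed the middle to the +y side, and about 6 mm remain to the on position (green). I'll push until the end stop.

move_arm([
  [[-0.025,0.095,0],0,-1],
  [[-0.025,0.095,0],0,-1],
  [[0,0,0],0,-1],
])

```text
t: 17.42
eef_pos: [637.3, 141.2, 256.3]
tcp_rot: [-3.142, 0.001, 0.265]
ft_force: [-0.2, -0.8, -0.4]
opening: 0.005
grip_force: 0.2
```

move_arm([
  [[-0.013,0.048,0],0,-1],
  [[0,0,0],0,-1],
])

```text
t: 17.58
eef_pos: [637.0, 142.4, 256.4]
tcp_rot: [-3.142, 0.001, 0.265]
ft_force: [0.5, -0.2, 0.1]
opening: 0.003
grip_force: 0.1
```

move_arm([
  [[-0.013,0.048,0],0,-1],
  [[0,0,0],0,-1],
])

```text
t: 17.75
eef_pos: [636.7, 143.5, 256.5]
tcp_rot: [3.141, 0.0, 0.265]
ft_force: [0.6, -2.4, -0.9]
opening: 0.005
grip_force: 1.3
```

move_arm([
  [[-0.013,0.048,0],0,-1],
  [[0,0,0],0,-1],
])

```text
t: 17.92
eef_pos: [636.6, 144.1, 256.5]
tcp_rot: [3.14, 0.0, 0.265]
ft_force: [1.8, -11.2, -0.8]
opening: 0.005
grip_force: 5.1
```

move_arm([
  [[-0.013,0.048,0],0,-1],
  [[0,0,0],0,-1],
])

```text
t: 18.08
eef_pos: [636.4, 144.7, 256.4]
tcp_rot: [3.138, 0.0, 0.266]
ft_force: [3.4, -17.2, -2.1]
opening: 0.006
grip_force: 8.3
```

End stop reached. I'll back off, lift, and move clear to check.

move_arm([
  [[0.08,-0.3,0],0,-1],
  [[0.08,-0.3,0],0,-1],
  [[0,0,0.7],0,-1],
  [[0,0,0.9],0,-1],
  [[-0.5,-0.3,0.5],0,-1],
  [[-0.9,-0.3,0],0,-1],
  [[-0.9,-0.2,0],0,-1],
  [[-0.9,-0.2,0],0,-1],
  [[-0.5,-0.1,0],0,-1],
  [[0,0,0],0,-1],
  [[0,0,0],0,-1],
])

```text
t: 19.0
eef_pos: [529.9, 95.3, 320.1]
tcp_rot: [-3.142, -0.001, 0.265]
ft_force: [-0.3, -0.7, 0.4]
opening: 0.004
grip_force: 0.0
```

Run:
```python
from h import *
print(env.state()["eef_pos"],env.state()["t"])
c=read_camera("wrist"); v=[565.7,120.5,.265]; h=[v[0]+2*.965,v[1]+2*.262,.265]
b=lambda L:place([(75+6*np.cos(t),L+6*np.sin(t),72) for t in np.linspace(0,6.2,20)],*v)
overlay(c,[(b(12.9),(0,255,0)),(b(-12.9),(0,255,255)),(place(box(-31,31,-21,21,62),*h),(255,255,0)),(place(box(35,100,-40,40,46),*v),(0,255,255))],(200,60,440,260),3,"w8",True)
```

```text
[529.94793823  95.34137959 320.09152509] 19.0
```

View pics/w8.png

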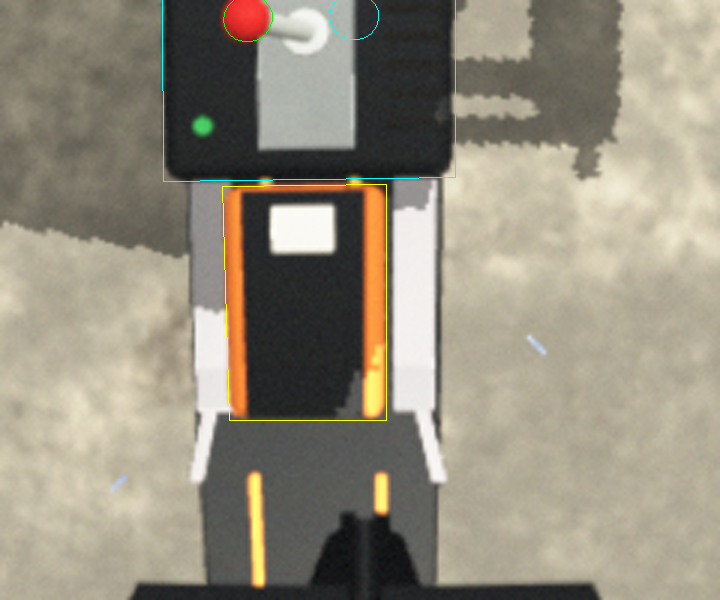

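The toggle ball sits exactly on the predicted "on" circle (247, 17). The pack outline matches the home pose within about 1 mm, and nothing is touching it. I'm handing the job in.

```bash
python3 -c "
from cell import env
print(env.job_done())"
```

```text
the job is handed in; nothing more can be done
None
```

The pack is slid in against the housing and the toggle is on. I couldn't see the detent, so that it snapped up is inferred: a 32 N push moved the pack no further, and its outline matches home within about 1 mm. The spool and tape roll were never touched, and the job was handed in at about 19 s.

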